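Make up the slide kit and the inspection kit from the stock

ROBOT

A 6-joint arm with a two-finger parallel gripper is mounted at the origin on a cart in front of the work surface, level with it; the furniture and walls round the work are solid. World frame = base frame: x ahead of the robot, y to its left, z up, the work surface at z = 0. Lengths are in m, angles in rad, forces in N, time in s.
With the tool pointing down it reaches from about 0.4 to 0.925 m from the base axis. Payload 3.4 kg.
Tool frame: the origin (TCP) lies midway between the tips of the shut fingers; the grasp point (between the pads) lies 19 mm behind it (grip_depth is the z of the grasp point in the tool frame, in m); z points along the fingers, y is the line along which they close (so a half turn about z gives the same grasp; the last joint's range is limited). The gripper opens to 85 mm and grips with 20 to 120 N. Pads are 22 mm wide; open, the fingers measure 114 mm over their backs; the gripper's body (76 mm by 85 mm) begins 54 mm behind the grasp point. The pads swing forward as they close: fully open they stand 13 mm farther back than shut.
Start: joints at [-1.177, 0.307, 1.506, -0, 1.328, -0.073], TCP at [0.259, -0.513, 0.231] pointing down, gripper open.
Joint ranges: [-3.12, 3.12], [-1.05, 2.28], [0.14, 2.33], [-1.42, 4.57], [0.1, 2.73], [-2.68, 2.68]. Speed limits (rad/s): [2.57, 2.57, 3.14, 3.14, 3.14, 3.14].

INTERFACE

Orientations are given as a rotation vector (axis times angle).
In Python, from station import get_obs, capture, get_calibration, hand_in, grip_depth gives the robot as it stands.
- The arm moves only by the tool arm_command, never from a script. Its argument "plan" is a list of rows, each a list of 7 numbers: the opening, from -1 (shut) to 1 (fully open), then the shift along the world's x, y, z each as a share of 200 mm, from -1 to 1, then the turn, a rotation vector about the world's x, y, z each as a share of 60 degrees, from -1 to 1. A call has 1 to 8 rows; each row is the pose to reach, as a shift and turn from the pose commanded when the call began; what a row does not reach only later rows make up. A row lasts 1/10 s, in which the tool goes at most 50 mm and 8.59 degrees, less where a joint would pass 70% of its speed; a pose out of reach is approached as far as the arm can. A call with a number of a shift or a turn outside -1 to 1 is refused whole. A call with a gripper value outside its range is refused whole. The fingers move at their own pace and stop on an object; "squeeze" is the grip in N (left out, the last holds). Time passes only in rows, so rows that repeat a pose let the fingers close. It gives the time, the measured TCP pose, the force, the opening and the grip force at its end, in the units of the state.
- get_obs(): the state, without advancing time (a new reading comes with each control period).
- capture(name): name is "side" or "top" or "wrist"; returns the picture (400x640x3 uint8, red, green, blue); there is no depth.
- get_calibration(name): a dict with "fx", "fy", "cx", "cy" (pixels), "cam_to_world" (4x4, takes a point from camera to world coordinates); the wrist camera has in their place "tool_from_camera" (4x4, takes a point from camera to tool coordinates, whose origin is the TCP and whose axes are the flange's). Camera axes: x right, y down, z forward; pixel columns grow to the right and rows downward; lengths in m; the calibration is good to about 2 mm. A picture is of the moment at which its call begins: read the wrist's pose just before it. get_calibration takes no time and is no camera call.
- hand_in(): hands the job in; it is judged then, once.
The state is a dict: "time": time; "joint_positions": joint angles; "qd": joint speeds; "joint_torque": joint torques, N m; "position": TCP position; "orientation": TCP orientation; "contact_force": force on the tool from outside, world axes, zero at the start; "torque": the same for the moment, N m; "width": finger opening in m; "grip_force": force on a finger pad.
Only numpy, scipy, OpenCV 4.12 (cv2) and the standard library are available. Lean on these libraries where they do the work, as an engineer would, in place of code of your own. Each camera call takes 0.05 s, during which the arm holds its last target. There are 200 camera calls.

TASK

Make up two kits from the stock laid out near you on the worktop, just right of the microtome (not from the things farther back). In the long undivided tray, lay the two cartons of slides flat and end to end along the tray as a bottom course, then lay the blade dispenser flat and lengthwise on top, centred across the joint so that it rests on both cartons like a brick in the next course. In the tray with the divider, stand the loupe upright in the larger compartment and the dropper bottle in the smaller one, keeping the bottle upright all the way; leave the tissue cassette where it lies.

Things in the scene. Friction and masses are not known exactly. Their poses are not given: they have to be found in the camera images.
- slide_carton_a: One of two identical, interchangeable cartons of glass slides: white box with a blue-green top label, 30 (x) by 82 (y) by 30 high, loose, 0.17 kg. Origin at the centre of its underside, z up, y along its length. Starts on the worktop, length pointing roughly away from the robot (world x, +- 0.3 rad).
- slide_carton_b: The other carton of glass slides, identical to slide_carton_a: 30 (x) by 82 (y) by 30 high, origin at the centre of its underside, y along its length.
- blade_dispenser: Flat blue disposable-blade dispenser, solid part 26 (x) by 105 (y, from -50 to +55) by 14 high (16 over the label), loose, 0.06 kg. Origin in its underside, 2.5 short of mid-length, z up, y along its length.
- loupe: Black round magnifying loupe standing on its skirt, 44 in diameter, 40 high, loose, 0.07 kg. Origin at the centre of its underside, z up.
- dropper_bottle: Brown dropper bottle with a black dropper cap, standing: round body 36 in diameter up to 62 high, then a narrower neck and cap, thin tip to 98, loose, 0.07 kg. Origin at the centre of its underside, z up.
- tissue_cassette: Small tissue cassette with a paraffin block lying in the stock, 28 by 46 by 14 high, loose; belongs to no kit and must be left where it lies. Origin at its underside.
- long_tray: Grey long undivided kit tray, fixed to the worktop: outside 52 (x) by 192 (y), walls 4 thick and 10 high, inner floor 4 above the origin, inside 44 by 184. Origin at the centre of its underside, z up, y along its length. The microtome between stock and trays is 200 high at its near end, 280 to 400 farther back (world x over 0.6 m).
- divided_tray: Grey kit tray with one divider, fixed to the worktop: outside 70 (x) by 136 (y), walls and divider 4 thick and 10 high, inner floor 4 above the origin. Origin at the centre of its underside, z up, y along its length. Larger compartment 62 (x) by 72 (y), centre at tray y = +28 (the end toward the robot's left); smaller compartment 62 (x) by 52 (y), centre at tray y = -38.

How it is judged:
By the outcome, as a careful person would: the job done as asked, in the order asked, and still so for the second after the job is handed in, with the robot touching nothing.
It also fails if it takes over 144 s, if anything falls off the work surface, if the arm or the gripper's body presses on something with over 40 N, if the wrist force passes 120 N, or if a joint passes its speed limit or range.

## Working session

There is one attempt and no reset: what is moved stays moved. The work goes in short steps, Python scripts to look and compute and a tool call to move; the robot and the scene stay as the last step left them, time stands still between calls to the robot, and variables do not carry over. Pictures are saved under pics/ and viewed, at most 14 in all, crops included, and the job is handed in when it is done.

Besides the shell and the picture viewer there is one more tool, called after "Request:" as name([rows], argument=value, ...), one row to a line, values as JSON. arm_command: Moves the arm, as the interface text tells. Its arguments: {"type":"object","properties":{"plan":{"type":"array","items":{"type":"array","items":{"type":"number","minimum":-1,"maximum":1}}},"squeeze":{"type":"number"}},"required":["plan"]}

```bash
mkdir -p pics; ls; python3 - <<'E'
from station import *
import cv2,numpy as np
o=get_obs(); print(o, grip_depth)
for n in("top","side","wrist"):
    c=get_calibration(n); print(n,{k:(np.round(v,4).tolist()) for k,v in c.items()})
    cv2.imwrite(f"pics/{n}0.png",capture(n)[:,:,::-1])
E
```

```text
pics
{'time': 0.0, 'joint_positions': array([-1.17749790e+00,  3.07561703e-01,  1.50767173e+00, -4.23812541e-06,
        1.32840054e+00, -7.34812967e-02]), 'qd': array([ 1.72335735e-03, -7.97632648e-04,  1.38384875e-04,  9.38552135e-05,
       -7.86362715e-04, -3.79978224e-04]), 'joint_torque': array([ 3.05204936e-03, -4.57544553e+01, -2.51919830e+01,  3.77437673e-04,
        1.33500816e-02, -1.67343524e-05]), 'position': array([ 0.25847542, -0.51284795,  0.23038814]), 'orientation': array([-3.05445735e+00, -7.26113121e-01,  5.16609582e-04]), 'contact_force': array([-0.25310169,  0.5969712 , -0.06891858]), 'torque': array([ 0.00920528, -0.01974319, -0.01939976]), 'grip_force': 0.0, 'width': 0.08535299994894609} -0.0187
top {'fx': 464.9329, 'fy': 464.9329, 'cx': 325.5773, 'cy': 204.186, 'cam_to_world': [[0.1002, -0.9735, 0.2055, 0.1678], [-0.995, -0.0984, 0.0187, -0.0415], [0.002, -0.2063, -0.9785, 1.6562], [0.0, 0.0, 0.0, 1.0]]}
side {'fx': 472.8997, 'fy': 472.8997, 'cx': 327.9951, 'cy': 194.2904, 'cam_to_world': [[0.9908, -0.0184, 0.134, 0.332], [-0.1325, -0.3302, 0.9346, -1.2922], [0.0271, -0.9437, -0.3296, 0.4993], [0.0, 0.0, 0.0, 1.0]]}
wrist {'fx': 359.5523, 'fy': 359.5523, 'cx': 320.1522, 'cy': 205.9362, 'tool_from_camera': [[-0.0007, -0.9606, -0.2778, 0.069], [1.0, -0.0009, 0.0004, 0.0], [-0.0007, -0.2778, 0.9606, -0.1422], [0.0, 0.0, 0.0, 1.0]]}
```

View pics/top0.png

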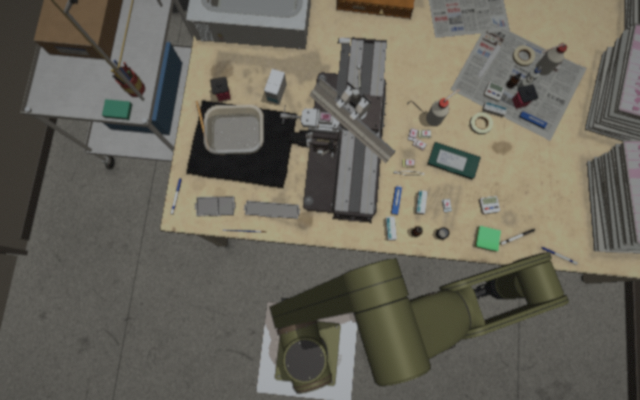

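View pics/side0.png

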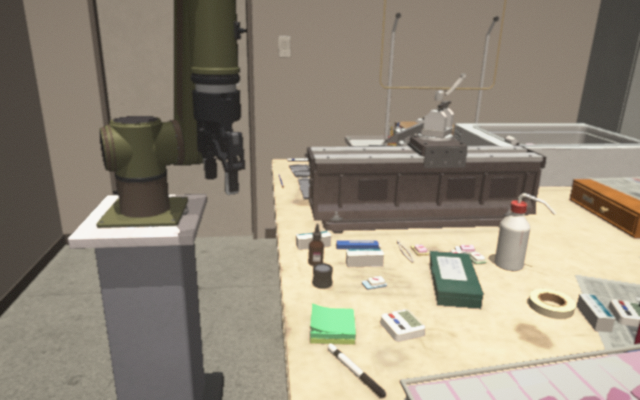

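The top view shows the trays at (215,206) divided and (272,210) long, the cartons at (421,202) and (390,228), the blade dispenser at (397,200), the bottle at (416,231), the loupe at (442,233) and the cassette at (447,206). The side view agrees.

```bash
cat > h.py <<'E'
from station import *
import cv2,numpy as np
from scipy.spatial.transform import Rotation as R
def cam(n,o=None):
    c=get_calibration(n)
    if n!="wrist": T=np.array(c["cam_to_world"])
    else:
        o=o or get_obs(); W=np.eye(4); W[:3,:3]=R.from_rotvec(o["orientation"]).as_matrix(); W[:3,3]=o["position"]
        T=W@np.array(c["tool_from_camera"])
    return c,T
def p2w(c,T,u,v,z):
    d=T[:3,:3]@[(u-c["cx"])/c["fx"],(v-c["cy"])/c["fy"],1]
    return T[:3,3]+d*(z-T[2,3])/d[2]
def w2p(c,T,p):
    q=T[:3,:3].T@(np.array(p)-T[:3,3]); return q[0]/q[2]*c["fx"]+c["cx"],q[1]/q[2]*c["fy"]+c["cy"]
def st():
    o=get_obs(); print("t%.1f pos"%o["time"],o["position"].round(4),"rv",o["orientation"].round(3),"q",o["joint_positions"].round(2),"F",o["contact_force"].round(1),"w %.4f g %.1f"%(o["width"],o["grip_force"]))
E
python3 - <<'E'
from h import *
c,T=cam("top")
for n,u,v,z in [("div",215,206,.01),("long",272,210,.01),("blade",397,200,.014),("ca",421,202,.03),("cb",390,228,.03),("bot",416,231,.06),("loupe",442,233,.04),("cas",447,206,.014),("mt_near_l",308,214,.2),("mt_near_r",373,218,.2)]:
    print(n,p2w(c,T,u,v,z).round(3))
im=cv2.imread("pics/top0.png")
a=cv2.resize(im[180:250,360:480],None,fx=6,fy=6,interpolation=cv2.INTER_CUBIC)
cv2.imwrite("pics/topA.png",a)
E
```

```text
div [0.467 0.387 0.01 ]
long [0.473 0.18  0.01 ]
blade [ 0.554 -0.266  0.014]
ca [ 0.552 -0.349  0.03 ]
cb [ 0.447 -0.246  0.03 ]
bot [ 0.44  -0.332  0.06 ]
loupe [ 0.446 -0.427  0.04 ]
cas [ 0.55  -0.447  0.014]
mt_near_l [0.436 0.039 0.2  ]
mt_near_r [ 0.444 -0.168  0.2  ]
```

Request:
arm_command([
  [1,0.3,0.2,0.1,0,0,-0.1],
  [1,0.6,0.4,0.2,0,0,-0.2],
  [1,0.9,0.6,0.3,0,0,-0.3],
  [1,1,0.76,0.35,0,0,-0.44],
  [1,1,0.76,0.35,0,0,-0.44],
  [1,1,0.76,0.35,0,0,-0.44],
])

```text
time: 0.75
position: [0.4624, -0.3585, 0.3027]
orientation: [-3.141, -0.016, -0.005]
contact_force: [0.2, -0.7, -0.7]
width: 0.0855
grip_force: 0.0
```

Request:
arm_command([
  [1,0.2,0,0,0,0,0],
  [1,0.31,0,0,0,0,0],
  [1,0.31,0,0,0,0,0],
  [1,0.31,0,0,0,0,0],
  [1,0.31,0,0,0,0,0],
])

```text
time: 1.25
position: [0.5193, -0.3617, 0.3008]
orientation: [-3.141, -0.008, 0.003]
contact_force: [-0.4, -1.3, 0.7]
width: 0.0853
grip_force: 0.0
```

```bash
python3 - <<'E'
from h import *
st(); cv2.imwrite("pics/w1.png",capture("wrist")[:,:,::-1])
E
```

```text
t1.2 pos [ 0.5193 -0.3617  0.3008] rv [-3.141e+00 -8.000e-03  3.000e-03] q [-0.67  0.35  1.27 -0.    1.53  0.89] F [-0.4 -1.3  0.7] w 0.0853 g 0.0
```

View pics/w1.png

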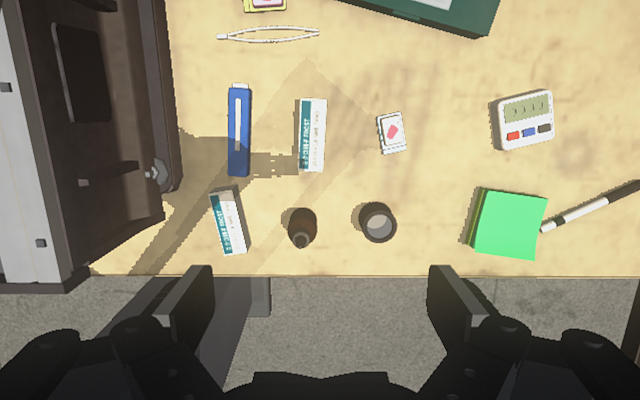

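The wrist view shows the blade (238,130), carton A (312,135), carton B (229,221), bottle (302,228), loupe (377,222) and cassette (391,132). I'll zoom in for corners.

```bash
python3 - <<'E'
import cv2
im=cv2.imread("pics/w1.png")
cv2.imwrite("pics/w1z.png",cv2.resize(im[75:265,195:420],None,fx=3.15,fy=3.15,interpolation=cv2.INTER_CUBIC))
E
```

```text
(no output)
```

View pics/w1z.png

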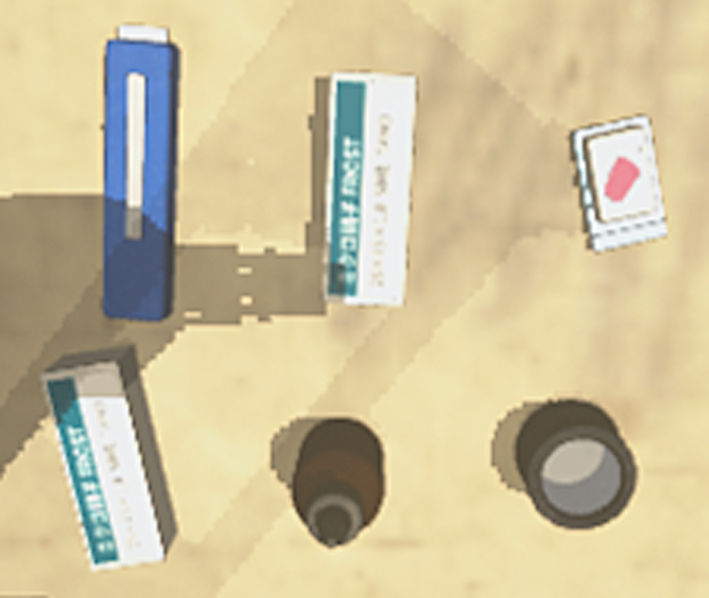

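```bash
python3 - <<'E'
from h import *
o=get_obs(); c,T=cam("wrist",o)
f=lambda X,Y,z:p2w(c,T,195+X/3.15,75+Y/3.15,z)
for n,z,P in [("cA",.03,[(333,73),(415,76),(403,305),(325,301)]),("cB",.03,[(45,378),(117,360),(165,557),(93,571)]),("bl",.014,[(107,41),(180,44),(171,318),(103,318)])]:
    q=np.array([f(*p,z) for p in P]); a=(q[0]+q[1]-q[2]-q[3])/2; b=(q[1]+q[2]-q[0]-q[3])/2
    print(n,q.mean(0).round(4),"L %.4f W %.4f ang %.1f %.1f"%(np.hypot(*a[:2]),np.hypot(*b[:2]),np.degrees(np.arctan2(a[1],a[0])),np.degrees(np.arctan2(b[1],b[0]))+90))
print("bottle",[f(335,518,z).round(4) for z in (.09,.098)]," base far",f(340,418,0).round(4))
print("loupe",f(581,477,.04).round(4),f(528,477,.04).round(4),f(634,477,.04).round(4)); print("cas",f(618,182,.014).round(4))
E
```

```text
cA [ 0.5512 -0.3534  0.03  ] L 0.0810 W 0.0288 ang -2.7 -2.3
cB [ 0.4456 -0.2517  0.03  ] L 0.0804 W 0.0289 ang 9.4 13.2
bl [ 0.552  -0.2678  0.014 ] L 0.1013 W 0.0262 ang -4.7 -0.9
bottle [array([ 0.4494, -0.3431,  0.09  ]), array([ 0.4525, -0.3436,  0.098 ])]  base far [ 0.4576 -0.3408  0.    ]
loupe [ 0.4466 -0.4333  0.04  ] [ 0.4465 -0.4133  0.04  ] [ 0.4466 -0.4533  0.04  ]
cas [ 0.5538 -0.4459  0.014 ]
```

Request:
arm_command([
  [0.3,0.08,0.02,-0.25,0,0,-0.045],
  [0.3,0.16,0.04,-0.5,0,0,-0.045],
  [0.3,0.16,0.04,-0.75,0,0,-0.045],
  [0.3,0.16,0.04,-1,0,0,-0.045],
  [0.3,0.16,0.04,-1,0,0,-0.045],
  [0.3,0.16,0.04,-1,0,0,-0.045],
  [0.3,0.16,0.04,-1,0,0,-0.045],
])

```text
time: 2.0
position: [0.554, -0.3551, 0.1042]
orientation: [3.138, -0.066, 0.006]
contact_force: [-0.4, 0.1, 0.5]
width: 0.0556
grip_force: 0.0
```

```bash
python3 - <<'E'
from h import *
st(); cv2.imwrite("pics/w2.png",capture("wrist")[:,:,::-1])
E
```

```text
t2.0 pos [ 0.554  -0.3551  0.1042] rv [ 3.138 -0.066  0.006] q [-0.63  0.53  1.48 -0.    1.13  0.98] F [-0.4  0.1  0.5] w 0.0556 g 0.0
```

View pics/w2.png

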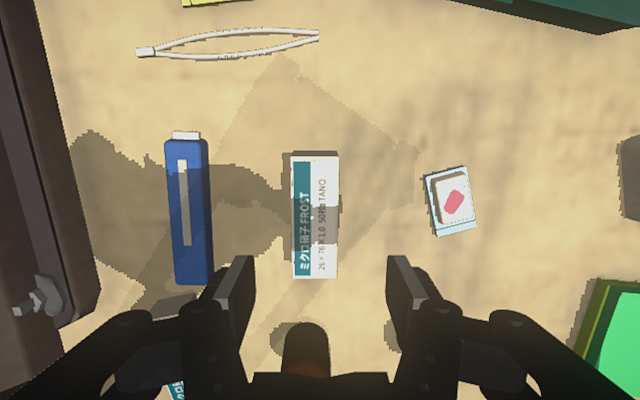

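Carton A's top is at (291..339, 156..279), the blade at (187,210) and the cassette at (450,202). I'll refine all three from here.

```bash
python3 - <<'E'
from h import *
o=get_obs(); c,T=cam("wrist",o); print(o["position"])
for n,z,P in [("cA",.03,[(292,157),(339,156),(338,279),(291,278)]),("bl",.014,[(165,141),(208,139),(213,283),(172,284)])]:
    q=np.array([p2w(c,T,*p,z) for p in P]); a=(q[0]+q[1]-q[2]-q[3])/2;b=q[1]-q[0]
    print(n,q.mean(0).round(4),"L %.4f W %.4f ang %.1f"%(np.hypot(*a[:2]),np.hypot(*b[:2]),np.degrees(np.arctan2(a[1],a[0]))))
E
```

```text
[ 0.55449843 -0.35534084  0.104853  ]
cA [ 0.5519 -0.3531  0.03  ] L 0.0813 W 0.0284 ang -3.1
bl [ 0.5537 -0.2678  0.014 ] L 0.1019 W 0.0276 ang -5.8
```

Request:
arm_command([
  [0.3,-0.01,0,-0.15,0,0,-0.01],
  [0.3,-0.01,0,-0.3,0,0,-0.01],
  [0.3,-0.01,0,-0.4,0,0,-0.01],
  [0.3,-0.01,0,-0.45,0,0,-0.01],
  [0.3,-0.01,0,-0.45,0,0,-0.01],
  [0.3,-0.01,0,-0.45,0,0,-0.01],
])

```text
time: 2.65
position: [0.5521, -0.3545, 0.0133]
orientation: [3.139, -0.081, 0.004]
contact_force: [0.0, -0.4, 0.2]
width: 0.0556
grip_force: 0.0
```

Request:
arm_command([
  [-0.6,0,0,0,0,0,0],
  [-0.6,0,0,0,0,0,0],
  [-0.6,0,0,0,0,0,0],
  [-0.6,0,0,0,0,0,0],
  [-0.6,0,0,0,0,0,0],
  [-0.6,0,0,0,0,0,0],
], squeeze=40)

```text
time: 3.25
position: [0.5519, -0.3541, 0.0131]
orientation: [3.139, -0.081, 0.004]
contact_force: [-0.4, 0.5, 6.4]
width: 0.0293
grip_force: 42.1
```

```bash
python3 -c "
from h import *
st()"
```

```text
t3.2 pos [ 0.5519 -0.3541  0.0131] rv [ 3.139 -0.081  0.004] q [-0.63  0.63  1.57  0.    0.94  0.99] F [-0.4  0.5  6.4] w 0.0293 g 42.1
```

Request:
arm_command([
  [-0.6,0,0,0.1,0,0,0],
  [-0.6,0,0,0.3,0,0,0],
  [-0.6,0,0,0.55,0,0,0],
  [-0.6,0,0,0.8,0,0,0],
  [-0.6,0,0,1,0,0,0],
  [-0.6,0,0,1,0,0,0],
])

```text
time: 3.85
position: [0.5542, -0.356, 0.2192]
orientation: [3.132, -0.081, 0.018]
contact_force: [1.4, -1.1, -0.6]
width: 0.0291
grip_force: 41.1
```

Request:
arm_command([
  [-0.6,-0.1,0,0.2,0,0,0.1],
  [-0.6,-0.2,0.1,0.4,0,0,0.2],
  [-0.6,-0.3,0.25,0.45,0,0,0.35],
  [-0.6,-0.4,0.45,0.45,0,0,0.5],
  [-0.6,-0.5,0.7,0.45,0,0,0.6],
  [-0.6,-0.5,0.9,0.45,0,0,0.75],
  [-0.6,-0.5,1,0.45,0,0,0.8],
  [-0.6,-0.5,1,0.45,0,0,0.8],
])

```text
time: 4.65
position: [0.449, -0.1504, 0.3003]
orientation: [-2.897, -1.208, 0.002]
contact_force: [-0.1, 0.1, -2.9]
width: 0.029
grip_force: 41.0
```

Request:
arm_command([
  [-0.6,0,0.25,0,0,0,0.14],
  [-0.6,0,0.5,0,0,0,0.28],
  [-0.6,0,0.75,0,0,0,0.42],
  [-0.6,0,1,0,0,0,0.56],
  [-0.6,0,1,0,0,0,0.7],
  [-0.6,0,1,0,0,0,0.75],
  [-0.6,0,1,0,0,0,0.75],
  [-0.6,0,1,0,0,0,0.75],
])

```text
time: 5.45
position: [0.4508, 0.0459, 0.3006]
orientation: [-2.223, -2.219, 0.002]
contact_force: [-0.0, 0.8, -1.2]
width: 0.0288
grip_force: 41.0
```

Request:
arm_command([
  [-0.6,0,0.25,0,0,0,0],
  [-0.6,0,0.5,0,0,0,0],
  [-0.6,0,0.65,0,0,0,0],
  [-0.6,0,0.65,0,0,0,0],
  [-0.6,0,0.65,0,0,0,0],
  [-0.6,0,0.65,0,0,0,0],
])

```text
time: 6.05
position: [0.4508, 0.1752, 0.301]
orientation: [2.223, 2.22, -0.002]
contact_force: [-0.6, 0.4, -3.2]
width: 0.029
grip_force: 41.0
```

```bash
python3 - <<'E'
from h import *
st(); cv2.imwrite("pics/w3.png",capture("wrist")[:,:,::-1])
E
```

```text
t6.0 pos [0.4508 0.1752 0.301 ] rv [ 2.223e+00  2.220e+00 -2.000e-03] q [ 0.28  0.13  1.57 -0.    1.44  0.29] F [-0.6  0.4 -3.2] w 0.0290 g 41.0
```

View pics/w3.png

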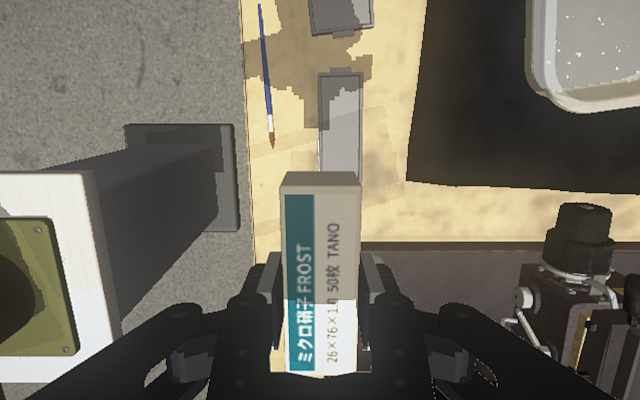

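The long tray shows at (340,120), with its far end at v≈73 and its near half hidden by the carton. The divided tray is at (340,15). I'll shift sideways to see both.

Request:
arm_command([
  [-0.6,0.2,0.15,0,0,0,0],
  [-0.6,0.4,0.3,0,0,0,0],
  [-0.6,0.6,0.45,0,0,0,0],
  [-0.6,0.75,0.55,0,0,0,0],
  [-0.6,0.75,0.55,0,0,0,0],
  [-0.6,0.75,0.55,0,0,0,0],
])

```text
time: 6.7
position: [0.6012, 0.2852, 0.3]
orientation: [-2.222, -2.22, 0.004]
contact_force: [-2.0, 0.2, -2.4]
width: 0.0291
grip_force: 41.0
```

```bash
python3 - <<'E'
from h import *
st(); im=capture("wrist")[:,:,::-1]; cv2.imwrite("pics/w4.png",im)
cv2.imwrite("pics/w4z.png",cv2.resize(im[0:320,100:320],None,fx=1.875,fy=1.875,interpolation=cv2.INTER_CUBIC))
E
```

```text
t6.7 pos [0.6012 0.2852 0.3   ] rv [-2.222 -2.22   0.004] q [ 0.38  0.4   1.19 -0.    1.55  0.38] F [-2.   0.2 -2.4] w 0.0291 g 41.0
```

View pics/w4z.png

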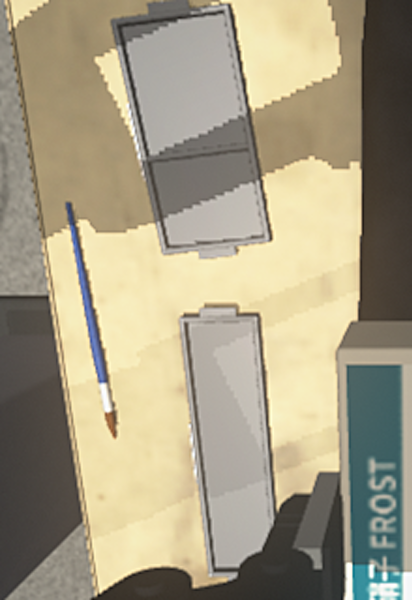

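```bash
python3 - <<'E'
from h import *
o=get_obs(); c,T=cam("wrist",o)
f=lambda X,Y,z:p2w(c,T,100+X/1.875,Y/1.875,z)
for z in(.01,.014):
    TL,TR,BL,R2=[f(*p,z)[:2] for p in [(180,318),(261,314),(209,577),(273,500)]]
    d=TL-BL; e=TR-R2; print("long",z,"L %.4f W %.4f"%(np.hypot(*d),np.hypot(*(TR-TL))),"ang",np.degrees(np.arctan2(-d[0],d[1])),np.degrees(np.arctan2(-e[0],e[1])),"ctr",((TL+BL)/2+(TR-TL)/2).round(4), TL,TR,BL)
    q=np.array([f(*p,z)[:2] for p in [(112,19),(231,4),(271,241),(164,253)]]); d=(q[0]+q[1]-q[2]-q[3])/2;b=(q[1]+q[2]-q[0]-q[3])/2
    print("div ctr",q.mean(0).round(4),"L %.4f W %.4f"%(np.hypot(*d),np.hypot(*b)),"ang",np.degrees(np.arctan2(-d[0],d[1])),np.degrees(np.arctan2(b[1],b[0])),"dividr",f(146,158,z)[:2],f(250,150,z)[:2])
E
```

```text
long 0.01 L 0.1910 W 0.0529 ang 0.7178339395861044 -0.03984668515466899 ctr [0.4749 0.181 ] [0.44728146 0.2752283 ] [0.50009864 0.27778434] [0.44967446 0.08423512]
div ctr [0.4676 0.3871] L 0.1341 W 0.0691 ang 6.636818587315581 6.198697765543798 dividr [0.4362465  0.37380377] [0.49991398 0.37829609]
long 0.014 L 0.1892 W 0.0524 ang 0.7178339395860839 -0.0398466851546403 ctr [0.476  0.1826] [0.4486887  0.27596485] [0.50101754 0.27849726] [0.45105957 0.0867376 ]
div ctr [0.4688 0.3868] L 0.1329 W 0.0685 ang 6.636818587315556 6.198697765543851 dividr [0.43775578 0.37362889] [0.50083458 0.37807967]
```

Request:
arm_command([
  [-0.6,-0.2,-0.1,-0.1,0,0,0],
  [-0.6,-0.4,-0.2,-0.3,0,0,0.013],
  [-0.6,-0.6,-0.3,-0.5,0,0,0.013],
  [-0.6,-0.635,-0.31,-0.75,0,0,0.013],
  [-0.6,-0.635,-0.31,-1,0,0,0.013],
  [-0.6,-0.635,-0.31,-1,0,0,0.013],
  [-0.6,-0.635,-0.31,-1,0,0,0.013],
  [-0.6,-0.635,-0.31,-1,0,0,0.013],
])

```text
time: 7.55
position: [0.474, 0.224, 0.1025]
orientation: [2.206, 2.236, 0.002]
contact_force: [0.3, -0.7, -2.0]
width: 0.029
grip_force: 41.1
```

Request:
arm_command([
  [-0.6,0,0,-0.15,0,0,0],
  [-0.6,0,0,-0.3,0,0,0],
  [-0.6,0,0,-0.35,0,0,0],
  [-0.6,0,0,-0.35,0,0,0],
  [-0.6,0,0,-0.35,0,0,0],
])

```text
time: 8.05
position: [0.4752, 0.225, 0.0328]
orientation: [2.205, 2.236, 0.004]
contact_force: [-0.2, 0.3, -2.3]
width: 0.0292
grip_force: 41.0
```

```bash
python3 - <<'E'
from h import *
st(); im=capture("wrist")[:,:,::-1]; cv2.imwrite("pics/w5.png",im)
E
```

```text
t8.1 pos [0.4752 0.225  0.0328] rv [2.205 2.236 0.004] q [ 0.36  0.47  1.85 -0.    0.82  0.35] F [-0.2  0.3 -2.3] w 0.0292 g 41.0
```

View pics/w5.png

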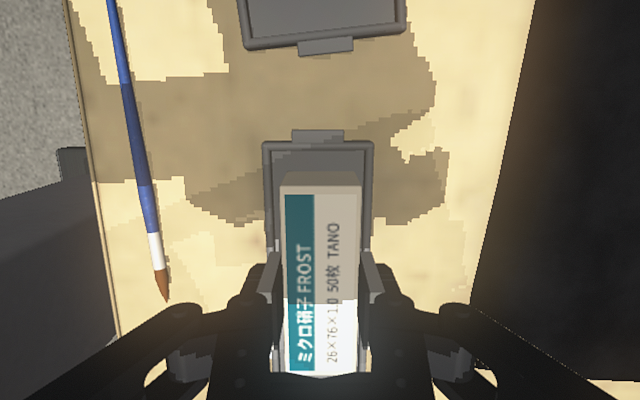

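The carton hangs centred over the tray, whose end rim runs (263,143)–(373,143). The carton's top far edge is at v≈185.

```bash
python3 - <<'E'
from h import *
o=get_obs(); c,T=cam("wrist",o); print(o["position"])
a,b=p2w(c,T,262,142,.01),p2w(c,T,374,142,.01); print("rim",a,b,(a+b)/2)
a,b=p2w(c,T,280,186,.05),p2w(c,T,362,186,.05); print("carton end top",a,b,(a+b)/2)
E
```

```text
[0.47533384 0.22507549 0.03299423]
rim [0.44687389 0.27694414 0.01      ] [0.49782188 0.27762238 0.01      ] [0.47234789 0.27728326 0.01      ]
carton end top [0.45901589 0.26578026 0.05      ] [0.48827116 0.26615762 0.05      ] [0.47364352 0.26596894 0.05      ]
```

Request:
arm_command([
  [-0.6,-0.005,-0.01,-0.03,0,0,0],
  [-0.6,-0.005,-0.01,-0.06,0,0,0],
  [-0.6,-0.005,-0.01,-0.075,0,0,0],
  [-0.6,-0.005,-0.01,-0.075,0,0,0],
  [-0.6,-0.005,-0.01,-0.075,0,0,0],
])

```text
time: 8.6
position: [0.4726, 0.2223, 0.0171]
orientation: [2.205, 2.237, 0.0]
contact_force: [-1.6, -1.5, 6.8]
width: 0.0291
grip_force: 42.3
```

Request:
arm_command([
  [0.0,0,0,0,0,0,0],
  [0.0,0,0,0,0,0,0],
  [0.0,0,0,0,0,0,0],
  [0.0,0,0,0.1,0,0,0],
  [0.0,0,0,0.3,0,0,0],
  [0.0,0,0,0.55,0,0,0],
  [0.0,0,0,0.8,0,0,0],
  [0.0,0,0,1,0,0,0],
])

```text
time: 9.4
position: [0.4732, 0.2227, 0.2191]
orientation: [2.205, 2.237, 0.003]
contact_force: [0.4, 0.9, 0.2]
width: 0.0427
grip_force: 0.0
```

Request:
arm_command([
  [0.3,0,-0.1,0.2,0,0,-0.05],
  [0.3,-0.05,-0.25,0.4,0,0,-0.1],
  [0.3,-0.12,-0.5,0.42,0,0,-0.24],
  [0.3,-0.12,-0.75,0.42,0,0,-0.38],
  [0.3,-0.12,-1,0.42,0,0,-0.52],
  [0.3,-0.12,-1,0.42,0,0,-0.65],
  [0.3,-0.12,-1,0.42,0,0,-0.65],
  [0.3,-0.12,-1,0.42,0,0,-0.65],
])

```text
time: 10.2
position: [0.4486, 0.0227, 0.3001]
orientation: [-2.823, -1.377, 0.0]
contact_force: [-0.1, -0.2, 0.5]
width: 0.0555
grip_force: 0.0
```

Request:
arm_command([
  [0.3,0,-0.25,0,0,0,-0.14],
  [0.3,0,-0.5,0,0,0,-0.28],
  [0.3,0,-0.75,0,0,0,-0.42],
  [0.3,0,-1,0,0,0,-0.56],
  [0.3,0,-1,0,0,0,-0.65],
  [0.3,0,-1,0,0,0,-0.65],
])

```text
time: 10.8
position: [0.4492, -0.1776, 0.2998]
orientation: [-3.121, -0.353, 0.001]
contact_force: [-0.3, 0.2, -0.1]
width: 0.0552
grip_force: 0.0
```

```bash
python3 -c "
from h import *
st()"
```

```text
t10.8 pos [ 0.4492 -0.1776  0.2998] rv [-3.121e+00 -3.530e-01  1.000e-03] q [-0.46  0.13  1.57  0.    1.44  0.88] F [-0.3  0.2 -0.1] w 0.0552 g 0.0
```

Request:
arm_command([
  [0.3,-0.01,-0.25,0,0,0,-0.05],
  [0.3,-0.02,-0.37,-0.2,0,0,-0.05],
  [0.3,-0.02,-0.37,-0.45,0,0,-0.05],
  [0.3,-0.02,-0.37,-0.7,0,0,-0.05],
  [0.3,-0.02,-0.37,-0.95,0,0,-0.05],
  [0.3,-0.02,-0.37,-1,0,0,-0.05],
  [0.3,-0.02,-0.37,-1,0,0,-0.05],
  [0.3,-0.02,-0.37,-1,0,0,-0.05],
])

```text
time: 11.6
position: [0.4467, -0.2515, 0.1021]
orientation: [3.128, 0.274, 0.004]
contact_force: [-0.8, 0.2, 0.6]
width: 0.0554
grip_force: 0.0
```

```bash
python3 - <<'E'
from h import *
st(); im=capture("wrist")[:,:,::-1]; cv2.imwrite("pics/w6.png",im)
E
```

```text
t11.6 pos [ 0.4467 -0.2515  0.1021] rv [3.128 0.274 0.004] q [-0.6   0.36  1.81  0.    0.97  0.8 ] F [-0.8  0.2  0.6] w 0.0554 g 0.0
```

View pics/w6.png

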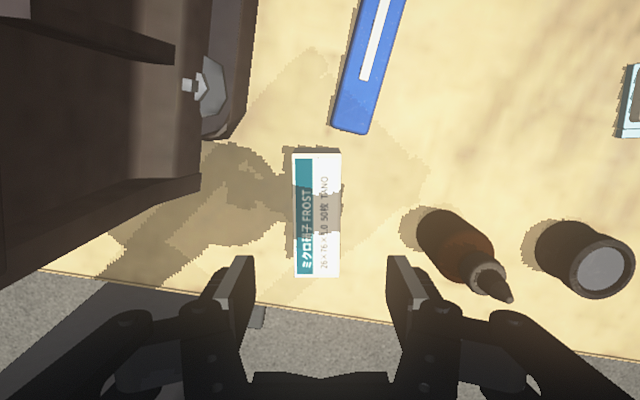

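Carton B sits between the fingers at (293..341, 152..278). The bottle tip is at (509,300), and the loupe top circle is at (603,271).

```bash
python3 - <<'E'
from h import *
o=get_obs(); c,T=cam("wrist",o); print(o["position"])
q=np.array([p2w(c,T,*p,.03) for p in [(292.5,153),(340.5,152),(340,278),(295,278)]]); a=(q[0]+q[1]-q[2]-q[3])/2
print(q.mean(0).round(4),np.hypot(*a[:2]),np.degrees(np.arctan2(a[1],a[0])))
print("tip",p2w(c,T,509,300,.098),"loupe",p2w(c,T,603,271,.04))
E
```

```text
[ 0.44706317 -0.2520607   0.1027212 ]
[ 0.4459 -0.2511  0.03  ] 0.08261445297151378 10.224202196779459
tip [ 0.44383776 -0.34152417  0.098     ] loupe [ 0.44565321 -0.43331899  0.04      ]
```

Request:
arm_command([
  [0.3,0,0,-0.15,0,0,0],
  [0.3,0,0,-0.3,0,0,0],
  [0.3,0,0,-0.4,0,0,0],
  [0.3,0,0,-0.445,0,0,0],
  [0.3,0,0,-0.445,0,0,0],
  [0.3,0,0,-0.445,0,0,0],
])

```text
time: 12.25
position: [0.4461, -0.2523, 0.0128]
orientation: [3.128, 0.269, 0.004]
contact_force: [-0.6, 0.2, 0.4]
width: 0.0556
grip_force: 0.0
```

Request:
arm_command([
  [-0.6,0,0,0,0,0,0],
  [-0.6,0,0,0,0,0,0],
  [-0.6,0,0,0,0,0,0],
  [-0.6,0,0,0,0,0,0],
  [-0.6,0,0,0,0,0,0],
  [-0.6,0,0,0,0,0,0],
])

```text
time: 12.85
position: [0.4456, -0.252, 0.0127]
orientation: [3.129, 0.269, 0.003]
contact_force: [-0.5, 0.8, 6.5]
width: 0.0294
grip_force: 40.8
```

```bash
python3 -c "
from h import *
st()"
```

```text
t12.8 pos [ 0.4456 -0.252   0.0127] rv [3.129e+00 2.690e-01 3.000e-03] q [-0.6   0.49  1.9   0.    0.75  0.8 ] F [-0.5  0.8  6.5] w 0.0294 g 40.8
```

Request:
arm_command([
  [-0.6,0,0,0.1,0,0,0],
  [-0.6,0,0,0.3,0,0,0],
  [-0.6,0,0,0.55,0,0,0],
  [-0.6,0,0,0.8,0,0,0],
  [-0.6,0,0,1,0,0,0],
  [-0.6,0,0,1,0,0,0],
])

```text
time: 13.45
position: [0.4483, -0.2539, 0.2181]
orientation: [3.121, 0.268, 0.017]
contact_force: [0.9, -0.3, -1.6]
width: 0.0291
grip_force: 40.1
```

Request:
arm_command([
  [-0.6,0,0,0.25,0,0,0.1],
  [-0.6,0,0.1,0.45,0,0,0.2],
  [-0.6,0,0.3,0.45,0,0,0.34],
  [-0.6,0,0.55,0.45,0,0,0.48],
  [-0.6,0,0.8,0.45,0,0,0.6],
  [-0.6,0,1,0.45,0,0,0.65],
  [-0.6,0,1,0.45,0,0,0.65],
  [-0.6,0,1,0.45,0,0,0.65],
])

```text
time: 14.25
position: [0.444, -0.0506, 0.3005]
orientation: [-2.859, -1.302, 0.002]
contact_force: [1.2, -1.1, -1.1]
width: 0.029
grip_force: 40.4
```

Request:
arm_command([
  [-0.6,0.05,0.25,0,0,0,0.14],
  [-0.6,0.1,0.5,0,0,0,0.28],
  [-0.6,0.14,0.75,0,0,0,0.42],
  [-0.6,0.14,0.94,0,0,0,0.56],
  [-0.6,0.14,0.94,0,0,0,0.7],
  [-0.6,0.14,0.94,0,0,0,0.7],
  [-0.6,0.14,0.94,0,0,0,0.7],
  [-0.6,0.14,0.94,0,0,0,0.7],
])

```text
time: 15.05
position: [0.4729, 0.135, 0.301]
orientation: [2.211, 2.232, -0.001]
contact_force: [0.0, -0.8, -1.7]
width: 0.0291
grip_force: 40.4
```

Request:
arm_command([
  [-0.6,0,0,-0.25,0,0,0],
  [-0.6,0,0,-0.5,0,0,0],
  [-0.6,0,0,-0.75,0,0,0],
  [-0.6,0,0,-1,0,0,0],
  [-0.6,0,0,-1,0,0,0],
  [-0.6,0,0,-1,0,0,0],
])

```text
time: 15.65
position: [0.4727, 0.1356, 0.1014]
orientation: [-2.208, -2.234, 0.003]
contact_force: [0.2, 0.6, -0.2]
width: 0.0293
grip_force: 40.5
```

```bash
python3 -c "
from h import *
st()"
```

```text
t15.7 pos [0.4727 0.1356 0.1014] rv [-2.208 -2.234  0.003] q [ 0.19  0.34  1.85 -0.    0.96  0.18] F [ 0.2  0.6 -0.2] w 0.0293 g 40.5
```

Request:
arm_command([
  [-0.6,0,0.005,-0.15,0,0,0],
  [-0.6,0,0.005,-0.3,0,0,0],
  [-0.6,0,0.005,-0.35,0,0,0],
  [-0.6,0,0.005,-0.38,0,0,0],
  [-0.6,0,0.005,-0.41,0,0,0],
  [-0.6,0,0.005,-0.42,0,0,0],
  [-0.6,0,0.005,-0.42,0,0,0],
])

```text
time: 16.35
position: [0.4734, 0.1377, 0.018]
orientation: [2.205, 2.237, 0.002]
contact_force: [-0.3, -0.3, -1.6]
width: 0.0292
grip_force: 40.5
```

```bash
python3 - <<'E'
from h import *
st(); im=capture("wrist")[:,:,::-1]; cv2.imwrite("pics/w7.png",im[100:400,180:460])
E
```

```text
t16.4 pos [0.4734 0.1377 0.018 ] rv [2.205e+00 2.237e+00 2.000e-03] q [0.2  0.46 1.94 0.   0.74 0.18] F [-0.3 -0.3 -1.6] w 0.0292 g 40.5
```

View pics/w7.png

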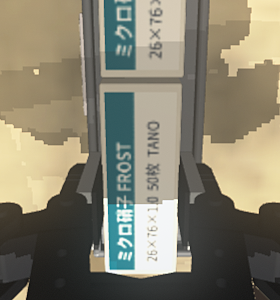

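The joint gap is about 3 mm (v 75–83) and the cartons are aligned sideways. I'll close the gap, seat the carton and release.

Request:
arm_command([
  [-0.6,0,0.008,0,0,0,0],
  [-0.6,0,0.014,0,0,0,0],
  [-0.6,0,0.014,-0.006,0,0,0],
  [-0.6,0,0.014,-0.01,0,0,0],
  [-0.6,0,0.014,-0.01,0,0,0],
])

```text
time: 16.9
position: [0.4731, 0.1404, 0.0167]
orientation: [2.205, 2.237, 0.002]
contact_force: [-2.5, -1.4, 13.0]
width: 0.0293
grip_force: 42.3
```

Request:
arm_command([
  [0.0,0,0,0,0,0,0],
  [0.0,0,0,0,0,0,0],
  [0.0,0,0,0,0,0,0],
  [0.0,0,0,0.1,0,0,0],
  [0.0,0,0,0.3,0,0,0],
  [0.0,0,0,0.5,0,0,0],
  [0.0,0,0,0.7,0,0,0],
  [0.0,0,0,0.7,0,0,0],
])

```text
time: 17.7
position: [0.4768, 0.1412, 0.1604]
orientation: [2.201, 2.233, 0.015]
contact_force: [0.5, 0.1, 0.2]
width: 0.0426
grip_force: 0.0
```

```bash
python3 - <<'E'
from h import *
st(); im=capture("wrist")[:,:,::-1]; cv2.imwrite("pics/w8.png",im)
E
```

```text
t17.7 pos [0.4768 0.1412 0.1604] rv [2.201 2.233 0.015] q [0.2  0.26 1.77 0.   1.09 0.19] F [0.5 0.1 0.2] w 0.0426 g 0.0
```

View pics/w8.png

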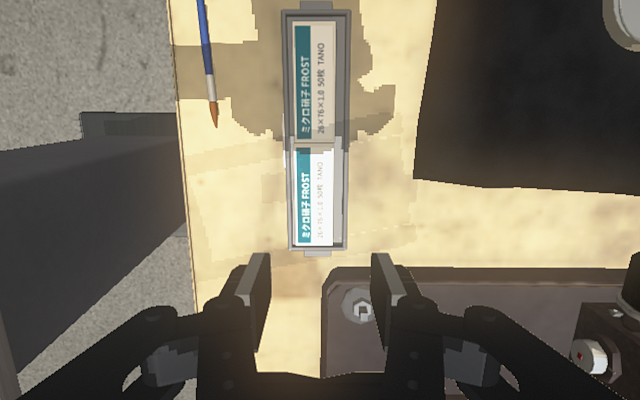

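Both cartons lie flat end to end, with the joint at (316,143–147).

```bash
python3 - <<'E'
from h import *
o=get_obs(); c,T=cam("wrist",o)
for n,u,v in [("jL",294,144),("jR",334,144),("farL",292,21),("farR",335,21),("nearL",295,246),("nearR",333,246)]: print(n,p2w(c,T,u,v,.034).round(4))
E
```

```text
jL [0.4548 0.1807 0.034 ]
jR [0.4841 0.1811 0.034 ]
farL [0.454  0.2626 0.034 ]
farR [0.4828 0.263  0.034 ]
nearL [0.4551 0.1003 0.034 ]
nearR [0.4853 0.1006 0.034 ]
```

Request:
arm_command([
  [0.3,-0.05,-0.1,0.25,0,0,-0.1],
  [0.3,-0.1,-0.25,0.5,0,0,-0.2],
  [0.3,-0.12,-0.5,0.7,0,0,-0.34],
  [0.3,-0.12,-0.75,0.7,0,0,-0.48],
  [0.3,-0.12,-1,0.7,0,0,-0.62],
  [0.3,-0.12,-1,0.7,0,0,-0.75],
  [0.3,-0.12,-1,0.7,0,0,-0.78],
  [0.3,-0.12,-1,0.7,0,0,-0.78],
])

```text
time: 18.55
position: [0.4479, -0.0604, 0.2936]
orientation: [-2.912, -1.174, 0.004]
contact_force: [-0.4, -0.5, -0.9]
width: 0.0555
grip_force: 0.0
```

Request:
arm_command([
  [0.2,0.1,-0.25,0,0,0,-0.14],
  [0.2,0.2,-0.5,0,0,0,-0.28],
  [0.2,0.3,-0.75,0,0,0,-0.42],
  [0.2,0.4,-1,0,0,0,-0.56],
  [0.2,0.5,-1,0,0,0,-0.7],
  [0.2,0.5,-1,0,0,0,-0.8],
  [0.2,0.5,-1,0,0,0,-0.8],
  [0.2,0.5,-1,0,0,0,-0.8],
])

```text
time: 19.35
position: [0.5483, -0.2586, 0.2939]
orientation: [-3.138, 0.103, 0.004]
contact_force: [-0.5, -0.1, 0.5]
width: 0.0513
grip_force: 0.0
```

```bash
python3 -c "
from h import *
st()"
```

```text
t19.4 pos [ 0.5483 -0.2586  0.2939] rv [-3.138  0.103  0.004] q [-0.51  0.31  1.34  0.    1.49  1.13] F [-0.5 -0.1  0.5] w 0.0513 g 0.0
```

Request:
arm_command([
  [0.2,0.02,-0.04,-0.2,0,0,-0.02],
  [0.2,0.02,-0.04,-0.45,0,0,-0.02],
  [0.2,0.02,-0.04,-0.7,0,0,-0.02],
  [0.2,0.02,-0.04,-0.9,0,0,-0.02],
  [0.2,0.02,-0.04,-0.9,0,0,-0.02],
  [0.2,0.02,-0.04,-0.9,0,0,-0.02],
])

```text
time: 19.95
position: [0.5525, -0.2669, 0.1155]
orientation: [-3.138, 0.138, 0.002]
contact_force: [1.0, 0.2, 0.8]
width: 0.051
grip_force: 0.0
```

```bash
cat > blue.py <<'E'
from h import *
def blue(im,c,T,z):
    hsv=cv2.cvtColor(im,cv2.COLOR_RGB2HSV); m=cv2.inRange(hsv,(100,110,40),(125,255,255))
    m=cv2.morphologyEx(m,cv2.MORPH_CLOSE,np.ones((15,15)))
    k=max(cv2.findContours(m,0,1)[0],key=cv2.contourArea)
    w=np.array([p2w(c,T,*p[0],z)[:2] for p in k],np.float32)
    r=cv2.minAreaRect(w*1000); b=cv2.boxPoints(r)
    print("blue px",k[:,0].min(0),k[:,0].max(0),"ctr mm",np.round(r[0],1),"size",np.round(r[1],1),"ang %.1f"%r[2])
if __name__=="__main__":
    st(); o=get_obs(); c,T=cam("wrist",o); im=capture("wrist"); cv2.imwrite("pics/w9.png",im[:,:,::-1])
    blue(im,c,T,.014); blue(im,c,T,.007)
E
python3 blue.py
```

```text
t19.9 pos [ 0.5525 -0.2669  0.1155] rv [-3.138e+00  1.380e-01  2.000e-03] q [-0.52  0.46  1.57  0.    1.11  1.14] F [1.  0.2 0.8] w 0.0510 g 0.0
blue px [299 132] [333 198] ctr mm [ 579.8 -267.2] size [23.2 45.8] ang 86.0
blue px [299 132] [333 198] ctr mm [ 578.6 -267. ] size [23.8 47.1] ang 86.0
```

```bash
python3 - <<'E'
from h import *
im=cv2.imread("pics/w9.png"); c,T=cam("wrist")
b=im.astype(int); m=((b[...,0]>1.5*b[...,2])&(b[...,0]>b[...,1]*1.2)&(b[...,0]>30)).astype(np.uint8)
m[:,:230]=0;m[:,400:]=0
m=cv2.morphologyEx(m,cv2.MORPH_OPEN,np.ones((3,3)));m=cv2.morphologyEx(m,cv2.MORPH_CLOSE,np.ones((25,25)))
for k in cv2.findContours(m,0,1)[0]:
    if cv2.contourArea(k)<300: continue
    for z in(.014,0):
        w=np.array([p2w(c,T,*p[0],z)[:2] for p in k],np.float32); r=cv2.minAreaRect(w*1000)
        print("px",k[:,0].min(0),k[:,0].max(0),"ctr",np.round(r[0],1),"size",np.round(r[1],1),"ang %.1f"%r[2])
E
```

```text
px [299 131] [333 269] ctr [ 554.3 -266.2] size [ 23.6 101.5] ang 85.4
px [299 131] [333 269] ctr [ 550.4 -265.7] size [ 25.  107.3] ang 85.4
```

Request:
arm_command([
  [0.2,0,0,-0.2,0,0,0],
  [0.2,0,0,-0.4,0,0,0],
  [0.2,0,0,-0.5,0,0,0],
  [0.2,0,0,-0.535,0,0,0],
  [0.2,0,0,-0.535,0,0,0],
  [0.2,0,0,-0.535,0,0,0],
])

```text
time: 20.6
position: [0.5548, -0.2688, 0.0108]
orientation: [3.136, -0.141, 0.007]
contact_force: [0.0, 0.8, 1.3]
width: 0.0515
grip_force: 0.0
```

Request:
arm_command([
  [-0.7,0,0,0,0,0,0],
  [-0.7,0,0,0,0,0,0],
  [-0.7,0,0,0,0,0,0],
  [-0.7,0,0,0,0,0,0],
  [-0.7,0,0,0,0,0,0],
  [-0.7,0,0,0,0,0,0],
], squeeze=30)

```text
time: 21.2
position: [0.5539, -0.2683, 0.0102]
orientation: [3.137, -0.142, 0.005]
contact_force: [0.1, 0.2, 5.0]
width: 0.0245
grip_force: 29.2
```

```bash
python3 -c "
from h import *
st()"
```

```text
t21.2 pos [ 0.5539 -0.2683  0.0102] rv [ 3.137 -0.142  0.005] q [-0.52  0.59  1.67  0.    0.88  1.14] F [0.1 0.2 5. ] w 0.0245 g 29.2
```

Request:
arm_command([
  [-0.7,0,0,0.1,0,0,0],
  [-0.7,0,0,0.3,0,0,0],
  [-0.7,0,0,0.55,0,0,0],
  [-0.7,0,0,0.8,0,0,0],
  [-0.7,0,0,1,0,0,0],
  [-0.7,0,0,1,0,0,0],
])

```text
time: 21.8
position: [0.5567, -0.2699, 0.2165]
orientation: [3.131, -0.141, 0.021]
contact_force: [0.6, -0.5, -0.9]
width: 0.0245
grip_force: 29.9
```

Request:
arm_command([
  [-0.7,-0.1,0,0.2,0,0,0.1],
  [-0.7,-0.2,0.1,0.4,0,0,0.22],
  [-0.7,-0.3,0.3,0.45,0,0,0.36],
  [-0.7,-0.4,0.55,0.45,0,0,0.5],
  [-0.7,-0.4,0.8,0.45,0,0,0.64],
  [-0.7,-0.4,1,0.45,0,0,0.78],
  [-0.7,-0.4,1,0.45,0,0,0.8],
  [-0.7,-0.4,1,0.45,0,0,0.8],
])

```text
time: 22.6
position: [0.4722, -0.0668, 0.2981]
orientation: [2.923, 1.15, -0.001]
contact_force: [0.8, -0.7, -0.9]
width: 0.0245
grip_force: 29.9
```

Request:
arm_command([
  [-0.7,0,0.25,0,0,0,0.14],
  [-0.7,0,0.5,0,0,0,0.28],
  [-0.7,0,0.75,0,0,0,0.42],
  [-0.7,0,1,0,0,0,0.56],
  [-0.7,0,1,0,0,0,0.7],
  [-0.7,0,1,0,0,0,0.8],
  [-0.7,0,1,0,0,0,0.8],
  [-0.7,0,1,0,0,0,0.8],
])

```text
time: 23.4
position: [0.4732, 0.1312, 0.2979]
orientation: [-2.211, -2.232, 0.001]
contact_force: [-0.3, -0.7, -0.8]
width: 0.0242
grip_force: 29.9
```

Request:
arm_command([
  [-0.7,0,0.2,-0.2,0,0,0],
  [-0.7,0,0.25,-0.45,0,0,0],
  [-0.7,0,0.25,-0.7,0,0,0],
  [-0.7,0,0.25,-0.95,0,0,0],
  [-0.7,0,0.25,-1,0,0,0],
  [-0.7,0,0.25,-1,0,0,0],
  [-0.7,0,0.25,-1,0,0,0],
])

```text
time: 24.1
position: [0.4737, 0.1817, 0.0986]
orientation: [2.208, 2.234, 0.0]
contact_force: [0.2, 0.7, -0.2]
width: 0.0245
grip_force: 30.0
```

```bash
python3 -c "
from h import *
st()"
```

```text
t24.1 pos [0.4737 0.1817 0.0986] rv [2.208 2.234 0.   ] q [ 0.28  0.36  1.82 -0.    0.96  0.27] F [ 0.2  0.7 -0.2] w 0.0245 g 30.0
```

Request:
arm_command([
  [-0.7,0,0,-0.1,0,0,0],
  [-0.7,0,0,-0.2,0,0,0],
  [-0.7,0,0,-0.25,0,0,0],
  [-0.7,0,0,-0.26,0,0,0],
  [-0.7,0,0,-0.27,0,0,0],
  [-0.7,0,0,-0.27,0,0,0],
])

```text
time: 24.7
position: [0.4736, 0.1825, 0.0452]
orientation: [2.205, 2.237, 0.002]
contact_force: [0.1, 0.1, -0.1]
width: 0.0243
grip_force: 30.0
```

```bash
python3 - <<'E'
from h import *
st(); im=capture("wrist")[:,:,::-1]; cv2.imwrite("pics/w10.png",cv2.resize(im[80:400,180:460],None,fx=1.8,fy=1.8))
E
```

```text
t24.7 pos [0.4736 0.1825 0.0452] rv [2.205e+00 2.237e+00 2.000e-03] q [ 0.28  0.43  1.88 -0.    0.83  0.27] F [ 0.1  0.1 -0.1] w 0.0243 g 30.0
```

View pics/w10.png

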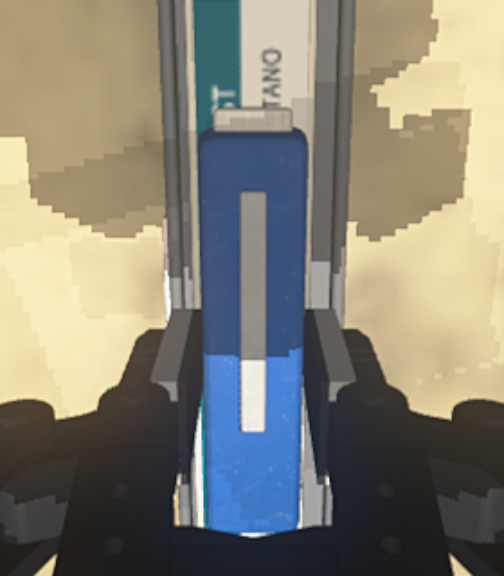

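The dispenser is held straight and centred across the cartons. I'll lower it to contact and release.

Request:
arm_command([
  [-0.7,0,-0.006,-0.006,0,0,0],
  [-0.7,0,-0.006,-0.01,0,0,0],
  [-0.7,0,-0.006,-0.01,0,0,0],
])

```text
time: 25.05
position: [0.4736, 0.1817, 0.0442]
orientation: [2.205, 2.237, 0.004]
contact_force: [-2.7, 0.1, 11.7]
width: 0.0248
grip_force: 31.3
```

Request:
arm_command([
  [-0.2,0,0,0.005,0,0,0],
  [-0.2,0,0,0.005,0,0,0],
  [-0.2,0,0,0.005,0,0,0],
  [-0.2,0,0,0.1,0,0,0],
  [-0.2,0,0,0.3,0,0,0],
  [-0.2,0,0,0.5,0,0,0],
  [-0.2,0,0,0.7,0,0,0],
  [-0.2,0,0,0.7,0,0,0],
])

```text
time: 25.85
position: [0.4767, 0.1822, 0.1876]
orientation: [2.201, 2.233, 0.015]
contact_force: [2.3, -0.4, 0.6]
width: 0.0343
grip_force: 0.0
```

Request:
arm_command([
  [0.6,0,-0.15,0.25,0,0,0],
  [0.6,0,-0.3,0.5,0,0,0],
  [0.6,-0.05,-0.5,0.6,0,0,-0.14],
  [0.6,-0.1,-0.75,0.6,0,0,-0.28],
  [0.6,-0.14,-1,0.6,0,0,-0.4],
  [0.6,-0.14,-1,0.6,0,0,-0.5],
  [0.6,-0.14,-1,0.6,0,0,-0.5],
])

```text
time: 26.55
position: [0.444, -0.0208, 0.3015]
orientation: [-2.712, -1.584, 0.002]
contact_force: [-0.2, 1.4, -0.9]
width: 0.0683
grip_force: 0.0
```

Request:
arm_command([
  [0.6,0,-0.25,0,0,0,-0.14],
  [0.6,0,-0.5,0,0,0,-0.28],
  [0.6,0,-0.75,0,0,0,-0.42],
  [0.6,0,-1,0,0,0,-0.5],
  [0.6,0,-1,0,0,0,-0.5],
  [0.6,0,-1,0,0,0,-0.5],
])

```text
time: 27.15
position: [0.4449, -0.2188, 0.3011]
orientation: [-3.026, -0.836, 0.002]
contact_force: [-0.4, 0.7, -0.6]
width: 0.0688
grip_force: 0.0
```

Request:
arm_command([
  [0.6,0,-0.25,0,0,0,-0.14],
  [0.6,0,-0.5,0,0,0,-0.28],
  [0.6,0,-0.75,0,0,0,-0.42],
  [0.6,0,-1,0,0,0,-0.5],
  [0.6,0,-1,0,0,0,-0.5],
  [0.6,0,-1,0,0,0,-0.5],
])

```text
time: 27.75
position: [0.4456, -0.4175, 0.3011]
orientation: [-3.139, -0.027, 0.002]
contact_force: [-0.1, 0.6, -0.3]
width: 0.0683
grip_force: 0.0
```

```bash
python3 - <<'E'
from h import *
st(); c,T=cam("wrist"); im=capture("wrist"); cv2.imwrite("pics/w11.png",im[:,:,::-1])
for n,p in [("loupe top",(.446,-.4333,.04)),("bottle",(.442,-.342,.09))]: print(n,w2p(c,T,p))
E
```

```text
t27.8 pos [ 0.4456 -0.4175  0.3011] rv [-3.139e+00 -2.700e-02  2.000e-03] q [-0.82  0.32  1.32  0.    1.51  0.73] F [-0.1  0.6 -0.3] w 0.0683 g 0.0
loupe top (np.float64(334.0176905984163), np.float64(165.35251954280204))
bottle (np.float64(244.30729295463556), np.float64(176.3040223367324))
```

Request:
arm_command([
  [0.6,0,-0.08,-0.25,0,0,0],
  [0.6,0,-0.08,-0.5,0,0,0],
  [0.6,0,-0.08,-0.75,0,0,0],
  [0.6,0,-0.08,-1,0,0,0],
  [0.6,0,-0.08,-1,0,0,0],
  [0.6,0,-0.08,-1,0,0,0],
])

```text
time: 28.4
position: [0.4451, -0.4325, 0.1023]
orientation: [-3.139, -0.027, 0.002]
contact_force: [0.2, -0.9, 1.0]
width: 0.0681
grip_force: 0.0
```

Request:
arm_command([
  [0.6,0,0,-0.15,0,0,0],
  [0.6,0,0,-0.3,0,0,0],
  [0.6,0,0,-0.38,0,0,0],
  [0.6,0,0,-0.43,0,0,0],
  [0.6,0,0,-0.43,0,0,0],
  [0.6,0,0,-0.43,0,0,0],
])

```text
time: 29.0
position: [0.4462, -0.436, 0.0186]
orientation: [3.139, 0.024, 0.004]
contact_force: [0.0, -0.4, 0.1]
width: 0.0681
grip_force: 0.0
```

Request:
arm_command([
  [-0.3,0,0,0,0,0,0],
  [-0.3,0,0,0,0,0,0],
  [-0.3,0,0,0,0,0,0],
  [-0.3,0,0,0,0,0,0],
  [-0.3,0,0,0,0,0,0],
  [-0.3,0,0,0,0,0,0],
], squeeze=25)

```text
time: 29.6
position: [0.4455, -0.4356, 0.0179]
orientation: [3.14, 0.022, 0.003]
contact_force: [0.1, 1.7, 6.6]
width: 0.0409
grip_force: 24.9
```

```bash
python3 -c "
from h import *
st()"
```

```text
t29.6 pos [ 0.4455 -0.4356  0.0179] rv [3.14e+00 2.20e-02 3.00e-03] q [-0.84  0.59  1.64  0.    0.91  0.71] F [0.1 1.7 6.6] w 0.0409 g 24.9
```

Request:
arm_command([
  [-0.3,0,0,0.1,0,0,0],
  [-0.3,0,0,0.3,0,0,0],
  [-0.3,0,0,0.55,0,0,0],
  [-0.3,0,0,0.8,0,0,0],
  [-0.3,0,0,1,0,0,0],
  [-0.3,0,0,1,0,0,0],
])

```text
time: 30.2
position: [0.4476, -0.4382, 0.2242]
orientation: [3.131, 0.023, 0.015]
contact_force: [-0.1, -0.9, 0.5]
width: 0.041
grip_force: 25.9
```

Request:
arm_command([
  [-0.3,0,0.1,0.2,0,0,0.08],
  [-0.3,0,0.3,0.4,0,0,0.16],
  [-0.3,0,0.55,0.4,0,0,0.24],
  [-0.3,0,0.8,0.4,0,0,0.32],
  [-0.3,0,1,0.4,0,0,0.4],
  [-0.3,0,1,0.4,0,0,0.4],
])

```text
time: 30.8
position: [0.4431, -0.2291, 0.2958]
orientation: [-3.062, -0.684, 0.001]
contact_force: [-0.3, -0.4, -0.4]
width: 0.0411
grip_force: 25.9
```

Request:
arm_command([
  [-0.3,0,0.25,0,0,0,0.08],
  [-0.3,0,0.5,0,0,0,0.16],
  [-0.3,0,0.75,0,0,0,0.24],
  [-0.3,0,1,0,0,0,0.32],
  [-0.3,0,1,0,0,0,0.4],
  [-0.3,0,1,0,0,0,0.4],
])

```text
time: 31.4
position: [0.4445, -0.0338, 0.2958]
orientation: [2.859, 1.303, -0.001]
contact_force: [0.2, 0.6, -1.1]
width: 0.041
grip_force: 26.0
```

Request:
arm_command([
  [-0.3,0,0.25,0,0,0,0.08],
  [-0.3,0,0.5,0,0,0,0.16],
  [-0.3,0,0.75,0,0,0,0.24],
  [-0.3,0,1,0,0,0,0.32],
  [-0.3,0,1,0,0,0,0.4],
  [-0.3,0,1,0,0,0,0.4],
])

```text
time: 32.0
position: [0.4452, 0.1652, 0.2956]
orientation: [2.528, 1.864, -0.002]
contact_force: [-0.3, -0.1, -0.8]
width: 0.0407
grip_force: 26.0
```

Request:
arm_command([
  [-0.3,0.05,0.25,0,0,0,0.08],
  [-0.3,0.09,0.5,0,0,0,0.16],
  [-0.3,0.09,0.75,0,0,0,0.24],
  [-0.3,0.09,1,0,0,0,0.32],
  [-0.3,0.09,1,0,0,0,0.39],
  [-0.3,0.09,1,0,0,0,0.39],
])

```text
time: 32.6
position: [0.464, 0.3643, 0.2952]
orientation: [2.102, 2.334, -0.003]
contact_force: [-1.0, -0.4, -0.2]
width: 0.0409
grip_force: 26.0
```

Request:
arm_command([
  [-0.3,0,0.2,0,0,0,0],
  [-0.3,0,0.24,-0.25,0,0,0],
  [-0.3,0,0.24,-0.5,0,0,0],
  [-0.3,0,0.24,-0.75,0,0,0],
  [-0.3,0,0.24,-1,0,0,0],
  [-0.3,0,0.24,-1,0,0,0],
  [-0.3,0,0.24,-1,0,0,0],
])

```text
time: 33.3
position: [0.4635, 0.4109, 0.0962]
orientation: [-2.103, -2.334, 0.004]
contact_force: [0.1, -0.0, 0.5]
width: 0.0409
grip_force: 26.0
```

```bash
python3 -c "
from h import *
st()"
```

```text
t33.3 pos [0.4635 0.4109 0.0962] rv [-2.103 -2.334  0.004] q [ 0.66  0.49  1.58 -0.    1.08  0.55] F [ 0.1 -0.   0.5] w 0.0409 g 26.0
```

Request:
arm_command([
  [-0.3,0.005,0.015,-0.15,0,0,0],
  [-0.3,0.005,0.015,-0.28,0,0,0],
  [-0.3,0.005,0.015,-0.33,0,0,0],
  [-0.3,0.005,0.015,-0.35,0,0,0],
  [-0.3,0.005,0.015,-0.36,0,0,0],
  [-0.3,0.005,0.015,-0.36,0,0,0],
])

```text
time: 33.9
position: [0.4649, 0.4168, 0.026]
orientation: [2.098, 2.338, 0.004]
contact_force: [-0.4, -0.6, -1.0]
width: 0.0406
grip_force: 26.0
```

Request:
arm_command([
  [-0.3,0,-0.005,-0.01,0,0,0],
  [-0.3,0,-0.005,-0.02,0,0,0],
  [-0.3,0,-0.005,-0.02,0,0,0],
])

```text
time: 34.2
position: [0.4644, 0.4155, 0.0219]
orientation: [2.097, 2.338, 0.003]
contact_force: [-0.8, -1.2, 7.7]
width: 0.0407
grip_force: 26.8
```

Request:
arm_command([
  [0.3,0,0,0,0,0,0],
  [0.3,0,0,0,0,0,0],
  [0.3,0,0,0,0,0,0],
  [0.3,0,0,0.2,0,0,0],
  [0.3,0,0,0.4,0,0,0],
  [0.3,0,0,0.65,0,0,0],
  [0.3,0,0,0.9,0,0,0],
  [0.3,0,0,0.9,0,0,0],
])

```text
time: 35.0
position: [0.4678, 0.4183, 0.2086]
orientation: [2.096, 2.337, 0.024]
contact_force: [1.0, 0.4, 0.5]
width: 0.0557
grip_force: 0.0
```

Request:
arm_command([
  [0.4,0,-0.2,0.25,0,0,-0.08],
  [0.4,0,-0.4,0.45,0,0,-0.16],
  [0.4,0,-0.6,0.45,0,0,-0.24],
  [0.4,-0.05,-0.8,0.45,0,0,-0.32],
  [0.4,-0.1,-1,0.45,0,0,-0.4],
  [0.4,-0.1,-1,0.45,0,0,-0.4],
])

```text
time: 35.6
position: [0.4415, 0.2107, 0.29]
orientation: [2.542, 1.844, -0.005]
contact_force: [0.3, 0.6, 0.3]
width: 0.0599
grip_force: 0.0
```

Request:
arm_command([
  [0.4,0,-0.25,0,0,0,-0.1],
  [0.4,0,-0.5,0,0,0,-0.2],
  [0.4,0,-0.75,0,0,0,-0.3],
  [0.4,0,-1,0,0,0,-0.4],
  [0.4,0,-1,0,0,0,-0.4],
])

```text
time: 36.1
position: [0.444, 0.0099, 0.2899]
orientation: [2.871, 1.27, -0.002]
contact_force: [-0.5, 1.2, -0.1]
width: 0.0595
grip_force: 0.0
```

Request:
arm_command([
  [0.4,0,-0.25,0,0,0,-0.1],
  [0.4,0,-0.5,0,0,0,-0.2],
  [0.4,0,-0.75,0,0,0,-0.3],
  [0.4,0,-1,0,0,0,-0.4],
  [0.4,0,-1,0,0,0,-0.4],
])

```text
time: 36.6
position: [0.4449, -0.1899, 0.2897]
orientation: [3.071, 0.649, -0.0]
contact_force: [-0.1, 0.2, -0.1]
width: 0.0598
grip_force: 0.0
```

Request:
arm_command([
  [0.4,0,-0.2,0,0,0,-0.1],
  [0.4,0,-0.4,0,0,0,-0.2],
  [0.4,0,-0.6,0,0,0,-0.3],
  [0.4,0,-0.7,0,0,0,-0.4],
  [0.4,0,-0.7,0,0,0,-0.4],
])

```text
time: 37.1
position: [0.445, -0.3263, 0.2893]
orientation: [-3.141, -0.004, 0.0]
contact_force: [-0.0, 0.8, -0.3]
width: 0.06
grip_force: 0.0
```

```bash
python3 - <<'E'
from h import *
st(); c,T=cam("wrist"); im=capture("wrist")[:,:,::-1]; cv2.imwrite("pics/w12.png",im)
u,v=w2p(c,T,(.442,-.342,.05)); print(u,v)
u,v=int(u),int(v); cv2.imwrite("pics/w12z.png",cv2.resize(im[max(0,v-75):v+75,u-100:u+100],None,fx=3,fy=3,interpolation=cv2.INTER_CUBIC)); print(u-100,max(0,v-75))
E
```

```text
t37.1 pos [ 0.445  -0.3263  0.2893] rv [-3.141 -0.004  0.   ] q [-0.71  0.24  1.46  0.    1.45  0.86] F [-0.   0.8 -0.3] w 0.0600 g 0.0
333.9523149299001 171.8846839067332
233 96
```

View pics/w12z.png

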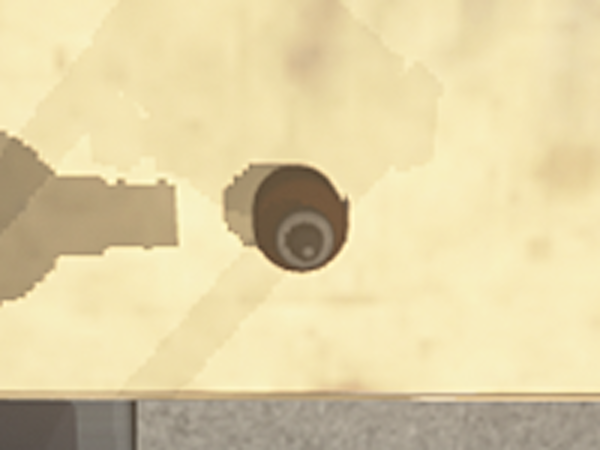

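The bottle is upright. Its tip is at (335.3,180) and the body spans u 317–349, v 150.3–186.3.

```bash
python3 - <<'E'
from h import *
c,T=cam("wrist"); st()
print("tip",p2w(c,T,335.3,180,.098)[:2],"cap",p2w(c,T,334.5,176,.085)[:2],"near edge",p2w(c,T,333,186.3,.055)[0]+.018,"far",p2w(c,T,333,150.3,0)[0]-.018,"y",p2w(c,T,317,170,.05)[1],p2w(c,T,349,170,.05)[1])
E
```

```text
t37.1 pos [ 0.4446 -0.3245  0.2893] rv [-3.14e+00 -9.00e-03  1.00e-03] q [-0.71  0.23  1.46  0.    1.45  0.86] F [-0.  -0.2 -0.1] w 0.0601 g 0.0
tip [ 0.44293137 -0.33932868] cap [ 0.44415699 -0.33903566] near edge 0.4448797275673049 far 0.44028013286482487 y -0.3215615649534302 -0.35590577790241507
```

Request:
arm_command([
  [0.4,-0.01,-0.072,-0.2,0,0,0],
  [0.4,-0.01,-0.072,-0.4,0,0,0],
  [0.4,-0.01,-0.072,-0.6,0,0,0],
  [0.4,-0.01,-0.072,-0.75,0,0,0],
  [0.4,-0.01,-0.072,-0.75,0,0,0],
  [0.4,-0.01,-0.072,-0.75,0,0,0],
])

```text
time: 37.75
position: [0.4423, -0.3376, 0.1405]
orientation: [-3.14, -0.011, 0.001]
contact_force: [-0.4, 0.5, 0.8]
width: 0.0598
grip_force: 0.0
```

Request:
arm_command([
  [0.4,0,0,-0.12,0,0,0],
  [0.4,0,0,-0.24,0,0,0],
  [0.4,0,0,-0.36,0,0,0],
  [0.4,0,0,-0.46,0,0,0],
  [0.4,0,0,-0.51,0,0,0],
  [0.4,0,0,-0.51,0,0,0],
  [0.4,0,0,-0.51,0,0,0],
])

```text
time: 38.45
position: [0.443, -0.34, 0.0398]
orientation: [3.14, 0.007, 0.003]
contact_force: [0.6, -0.9, 0.0]
width: 0.0598
grip_force: 0.0
```

Request:
arm_command([
  [-0.4,0,0,0,0,0,0],
  [-0.4,0,0,0,0,0,0],
  [-0.4,0,0,0,0,0,0],
  [-0.4,0,0,0,0,0,0],
  [-0.4,0,0,0,0,0,0],
  [-0.4,0,0,0,0,0,0],
], squeeze=25)

```text
time: 39.05
position: [0.4426, -0.34, 0.0398]
orientation: [3.14, 0.006, 0.003]
contact_force: [0.0, 0.9, 5.4]
width: 0.0328
grip_force: 24.3
```

```bash
python3 -c "
from h import *
st()"
```

```text
t39.0 pos [ 0.4426 -0.34    0.0398] rv [3.14e+00 6.00e-03 3.00e-03] q [-0.73  0.49  1.77  0.    0.87  0.84] F [0.  0.9 5.4] w 0.0328 g 24.3
```

Request:
arm_command([
  [-0.4,0,0,0.06,0,0,0],
  [-0.4,0,0,0.18,0,0,0],
  [-0.4,0,0,0.35,0,0,0],
  [-0.4,0,0,0.52,0,0,0],
  [-0.4,0,0,0.7,0,0,0],
  [-0.4,0,0,0.85,0,0,0],
  [-0.4,0,0,0.95,0,0,0],
  [-0.4,0,0,1,0,0,0],
])

```text
time: 39.85
position: [0.4424, -0.3399, 0.2416]
orientation: [3.138, 0.006, 0.006]
contact_force: [0.7, -0.2, -0.9]
width: 0.0325
grip_force: 25.1
```

Request:
arm_command([
  [-0.4,0,0.05,0.08,0,0,0.05],
  [-0.4,0,0.15,0.2,0,0,0.1],
  [-0.4,0,0.3,0.3,0,0,0.15],
  [-0.4,0,0.45,0.3,0,0,0.2],
  [-0.4,0,0.6,0.3,0,0,0.25],
  [-0.4,0,0.75,0.3,0,0,0.3],
  [-0.4,0,0.88,0.3,0,0,0.35],
  [-0.4,0,1,0.3,0,0,0.4],
])

```text
time: 40.65
position: [0.4407, -0.1377, 0.2979]
orientation: [-3.07, -0.663, 0.002]
contact_force: [-0.5, 0.1, -1.2]
width: 0.0327
grip_force: 25.1
```

Request:
arm_command([
  [-0.4,0,0.12,0,0,0,0.05],
  [-0.4,0,0.25,0,0,0,0.1],
  [-0.4,0,0.4,0,0,0,0.17],
  [-0.4,0,0.55,0,0,0,0.24],
  [-0.4,0,0.7,0,0,0,0.3],
  [-0.4,0,0.85,0,0,0,0.36],
  [-0.4,0,0.95,0,0,0,0.4],
  [-0.4,0,1,0,0,0,0.4],
])

```text
time: 41.45
position: [0.4408, 0.0622, 0.2979]
orientation: [-2.865, -1.286, 0.002]
contact_force: [-0.0, -0.7, -0.5]
width: 0.0325
grip_force: 25.1
```

Request:
arm_command([
  [-0.4,0,0.12,0,0,0,0.05],
  [-0.4,0,0.25,0,0,0,0.1],
  [-0.4,0.03,0.4,0,0,0,0.17],
  [-0.4,0.06,0.55,0,0,0,0.24],
  [-0.4,0.1,0.7,0,0,0,0.3],
  [-0.4,0.14,0.85,0,0,0,0.36],
  [-0.4,0.14,0.95,0,0,0,0.4],
  [-0.4,0.14,1,0,0,0,0.4],
])

```text
time: 42.25
position: [0.4698, 0.2617, 0.2977]
orientation: [-2.538, -1.852, 0.002]
contact_force: [-0.4, -0.4, -0.9]
width: 0.0325
grip_force: 25.1
```

Request:
arm_command([
  [-0.4,0,0.1,0,0,0,0.05],
  [-0.4,0,0.2,0,0,0,0.12],
  [-0.4,0,0.3,0,0,0,0.2],
  [-0.4,0,0.4,0,0,0,0.3],
  [-0.4,0,0.44,0,0,0,0.38],
  [-0.4,0,0.44,0,0,0,0.4],
  [-0.4,0,0.44,0,0,0,0.4],
  [-0.4,0,0.44,0,0,0,0.4],
])

```text
time: 43.05
position: [0.4697, 0.3476, 0.2982]
orientation: [2.101, 2.336, -0.001]
contact_force: [-0.6, -0.0, -0.5]
width: 0.0327
grip_force: 25.1
```

```bash
python3 -c "
from h import *
st()"
```

```text
t43.0 pos [0.4697 0.3476 0.2982] rv [ 2.101e+00  2.336e+00 -1.000e-03] q [ 0.57  0.28  1.38 -0.    1.49  0.46] F [-0.6 -0.  -0.5] w 0.0327 g 25.1
```

Request:
arm_command([
  [-0.4,0.01,0.003,-0.1,0,0,0],
  [-0.4,0.01,0.003,-0.28,0,0,0],
  [-0.4,0.01,0.003,-0.46,0,0,0],
  [-0.4,0.01,0.003,-0.64,0,0,0],
  [-0.4,0.01,0.003,-0.8,0,0,0],
  [-0.4,0.01,0.003,-0.92,0,0,0],
  [-0.4,0.01,0.003,-1,0,0,0],
  [-0.4,0.01,0.003,-1,0,0,0],
])

```text
time: 43.85
position: [0.4701, 0.3473, 0.0959]
orientation: [-2.099, -2.336, 0.009]
contact_force: [-0.2, 0.5, -0.7]
width: 0.0326
grip_force: 25.1
```

Request:
arm_command([
  [-0.4,0,0,-0.08,0,0,0],
  [-0.4,0,0,-0.16,0,0,0],
  [-0.4,0,0,-0.21,0,0,0],
  [-0.4,0,0,-0.24,0,0,0],
  [-0.4,0,0,-0.255,0,0,0],
  [-0.4,0,0,-0.255,0,0,0],
])

```text
time: 44.45
position: [0.4719, 0.3493, 0.0475]
orientation: [2.098, 2.338, 0.0]
contact_force: [-0.2, -0.5, -0.2]
width: 0.0325
grip_force: 25.1
```

Request:
arm_command([
  [-0.4,0,0,-0.008,0,0,0],
  [-0.4,0,0,-0.016,0,0,0],
  [-0.4,0,0,-0.019,0,0,0],
  [-0.4,0,0,-0.019,0,0,0],
])

```text
time: 44.85
position: [0.4719, 0.3494, 0.0439]
orientation: [2.097, 2.339, 0.001]
contact_force: [0.6, -1.4, 1.7]
width: 0.0325
grip_force: 25.3
```

Request:
arm_command([
  [0.3,0,0,-0.002,0,0,0],
  [0.3,0,0,-0.002,0,0,0],
  [0.3,0,0,-0.002,0,0,0],
  [0.3,0,0,-0.002,0,0,0],
  [0.3,0,0,0.1,0,0,0],
  [0.3,0,0,0.25,0,0,0],
  [0.3,0,0,0.45,0,0,0],
  [0.3,0,0,0.65,0,0,0],
])

```text
time: 45.65
position: [0.4712, 0.349, 0.1743]
orientation: [-2.097, -2.338, 0.002]
contact_force: [-0.4, 0.6, 0.8]
width: 0.0555
grip_force: 0.0
```

Request:
arm_command([
  [0.3,0,0,0.25,0,0,0],
  [0.3,0.2,-0.2,0.5,0,0,0],
  [0.3,0.4,-0.4,0.6,0,0,0],
  [0.3,0.6,-0.5,0.6,0,0,0],
  [0.3,0.7,-0.5,0.6,0,0,0],
  [0.3,0.7,-0.5,0.6,0,0,0],
  [0.3,0.7,-0.5,0.6,0,0,0],
])

```text
time: 46.35
position: [0.6121, 0.2486, 0.2927]
orientation: [-2.099, -2.336, 0.002]
contact_force: [-0.7, 0.4, -0.1]
width: 0.0555
grip_force: 0.0
```

```bash
python3 - <<'E'
from h import *
st(); im=capture("wrist")[:,:,::-1]; cv2.imwrite("pics/w13.png",im)
s=capture("side")[:,:,::-1]; t=capture("top")[:,:,::-1]
a=cv2.resize(im[0:330,60:320],None,fx=1.8,fy=1.8); b=cv2.resize(t[185:250,180:310],(320,160),interpolation=cv2.INTER_CUBIC); d=cv2.resize(t[180:250,370:480],(320,204),interpolation=cv2.INTER_CUBIC)
o=np.zeros((594,790,3),np.uint8); o[:,:468]=a; o[:160,470:]=b; o[170:374,470:]=d; cv2.imwrite("pics/fin.png",o)
E
```

```text
t46.4 pos [0.6121 0.2486 0.2927] rv [-2.099e+00 -2.336e+00  2.000e-03] q [0.32 0.39 1.22 0.   1.53 0.21] F [-0.7  0.4 -0.1] w 0.0555 g 0.0
```

View pics/fin.png

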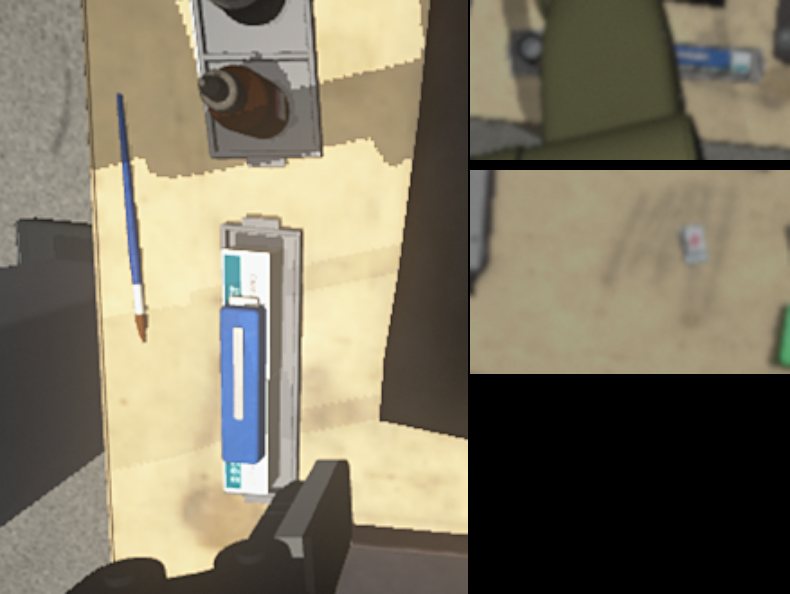

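The bottle and loupe are upright in their compartments. The dispenser lies over the joint, and the cassette hasn't moved. I'll check the centring numerically, then hand in.

```bash
python3 - <<'E'
from h import *
c,T=cam("wrist"); f=lambda X,Y,z:p2w(c,T,60+X/1.8,Y/1.8,z).round(4)[:2]
print("blade",f(243,307,.048),f(243,462,.048),"cartons",f(246,250,.034),f(246,493,.034), "bottle tip",f(203,88,.102))
E
```

```text
blade [0.4729 0.2327] [0.4741 0.1303] cartons [0.4696 0.2653] [0.4718 0.1006] bottle tip [0.4705 0.3487]
```

```bash
python3 -c "
from station import *
print(hand_in())"
```

```text
the job is handed in; nothing more can be done
None
```

I placed both kits as asked, in the order asked, and handed the job in at about 46 s; the dispenser measured about 1.5 mm off the carton joint, and the cassette was left untouched.

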